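# Pack the closing-time kit in two layers

## Task

Pack the closing-time kit: lay the red marker flat on the tray's floor in the lower channel between the white ribs, then lay the black group brush, bristles up, across over it in the two blue cradles. Centre both in their places; either may point either way round. Leave the black marker where it lies.

Things in the scene. Friction and masses are not known exactly. Their poses are not given: they have to be found in the camera images.
- kit_tray: Fixed wooden tray, 190 (x) x 240 (y) mm, rim 16 high. Origin: centre of underside, z up. Floor at z 6. Lower channel along x through the centre, 32 wide between four white ribs (x 38 to 72 either side, top z 15). Two blue cradles at y +75 and -75 (18 thick): seat at z 24, horns 46 apart at the seat, 60 at their tips (z 43), hold the brush along y. The middle, 130 between the cradles, is open.
- red_marker: Red marker pen with black cap, loose, 126 mm long along its y axis, 14 wide and high, does not roll. Origin: centre of its underside, z up. Its place: centred in the tray, along the tray's x axis, underside on the floor (tray z 6), either way round.
- brush: Black brush, loose, 60 g, 187 mm long along its y axis, handle to +y, bristles (up to z 30, soft) at the -y end. Origin: centre of its underside, z up. Body 14 high; between fingers 28 wide at the origin, 24 at the handle end, 32 at the head. Balances 5 from the origin towards the head. Its place: centred in the tray, along the tray's y axis, underside at tray z 24, either way round.
- black_marker: Loose black marker pen with a white cap, 126 mm long along its y axis, 14 mm thick; origin at the centre of its underside. Does not belong in the kit; must stay where it lies.
There are look-alikes about, which are no part of the job. What is shaped like the red_marker but orange is not meant.

How it is judged:
By the outcome, as a careful person would: the job done as asked, in the order asked, and still so for the second after the job is handed in, with the robot touching nothing.
It also fails if it takes over 53 s, if anything falls off the work surface, if the arm or the gripper's body presses on something with over 40 N, if the wrist force passes 120 N, or if a joint passes its speed limit or range.

## Robot

A 6-joint arm with a two-finger parallel gripper is mounted at the origin on a cart in front of the work surface, level with it; the furniture and walls round the work are solid. World frame = base frame: x ahead of the robot, y to its left, z up, the work surface at z = 0. Lengths are in m, angles in rad, forces in N, time in s.
With the tool pointing down it reaches from about 0.375 to 0.9 m from the base axis. Payload 3.1 kg.
Tool frame: the origin (TCP) lies between the finger pads; the fingertips stand 8 mm ahead of it and the grasp point (between the pads) lies 11 mm behind it; z points along the fingers, y is the line along which they close (so a half turn about z gives the same grasp; the last joint's range is limited). The gripper opens to 87 mm and grips with 3 to 60 N. Pads are 19 mm wide; open, the fingers measure 117 mm over their backs; the gripper's body (75 mm by 190 mm) begins 51 mm behind the grasp point.
Start: joints at [-1.458, 0.527, 1.433, -0, 1.181, -0.178], TCP at [0.179, -0.599, 0.231] pointing down, gripper open.
Joint ranges: [-3.08, 3.08], [-0.75, 2.2], [0.22, 2.44], [-1.43, 4.57], [0, 2.65], [-2.85, 2.85]. Speed limits (rad/s): [2.79, 2.79, 3.14, 3.14, 3.14, 3.14].

## Interface

Orientations are given as a unit quaternion [x, y, z, w].
In Python, from rig import robot, vision, job gives the robot as it stands.
- The arm moves only by the shell command python3 -m handwheel 'ROWS' [OPENING] [FORCE]. ROWS is JSON, a list of rows, each a list of 4 numbers: the shift along the tool's x, y, z as a fraction of full scale, then the turn about the tool's z as a fraction of full scale. A call has 1 to 20 rows; each row is the pose to reach, as a shift and turn from the pose commanded when the call began, along the tool's axes at that moment, turning the shorter way round; what a row does not reach only later rows make up. Full scale, the value 1, is 300 mm for a shift and 2 pi rad for a turn. A row lasts 1/12 s, in which the tool goes at most 41.7 mm and 7.16 degrees, less where a joint would pass 70% of its speed; a pose out of reach is approached as far as the arm can. A call with a number of a shift or a turn outside -1 to 1 is refused whole. A call with a gripper value outside its range is refused whole. OPENING is the opening in per cent of the stroke, from 0 (shut) to 100 (fully open), set as the call begins (- or left out, the last holds). The fingers move at their own pace and stop on an object; FORCE is the grip in N (left out, the last holds). Time passes only in rows, so rows that repeat a pose let the fingers close. It gives the time, the measured TCP pose, the force, the opening and the grip force at its end, in the units of the state.
- robot.get_obs(): the state, without advancing time (a new reading comes with each control period).
- vision.camera(name): name is "scene" or "top" or "wrist"; returns a dict with "frame" (400x640x3 uint8, red, green, blue), "K" (3x3 intrinsics, pixels), "cam_to_world" (4x4, takes a point from camera to world coordinates); the wrist camera has in their place "hand_eye" (4x4, takes a point from camera to tool coordinates, whose origin is the TCP and whose axes are the flange's). Camera axes: x right, y down, z forward; pixel columns grow to the right and rows downward; lengths in m; the calibration is good to about 2 mm. A picture is of the moment at which its call begins: read the wrist's pose just before it. There is no depth.
- job.hand_in(): hands the job in; it is judged then, once.
Trained networks look in the newest picture that a camera, given by its name, has taken for a name from the list of things; names that differ only in an ending like _2 or _b are one class to them, and where a whole thing is asked for, a point or a joint stands for the part that bears it (a point fixed in the world has none). Each returns a list of dicts, best first, with "conf" (0 to 1); they miss things now and then, are a little off and sometimes report something else, mostly with a low value. They report only what shows in the picture. A call takes as long as a camera call. They do not tell look-alikes from the thing itself.
- vision.look_for(camera, label): "point" ([row, column] in pixels, amid what is visible of it).
- vision.outline_of(camera, label): "mask" (400x640 bool, what is visible of it) and "point" ([row, column] in pixels, amid what is visible of it).
The state is a dict: "time": time; "q": joint angles; "joint_velocities": joint speeds; "joint_torque": joint torques, N m; "position": TCP position; "tool_rot": TCP orientation; "ft_force": force on the tool from outside, world axes, zero at the start; "moment": the same for the moment, N m; "grip_width": finger opening in m; "grip_force": force on a finger pad.
Only numpy, scipy, OpenCV 4.12 (cv2) and the standard library are available. Lean on these libraries where they do the work, as an engineer would, in place of code of your own. Each camera call takes 0.05 s, during which the arm holds its last target. There are 200 camera calls.

## Working session

There is one attempt and no reset: what is moved stays moved. The work goes in short steps, Python scripts to look and compute and a shell command to move; the robot and the scene stay as the last step left them, time stands still between calls to the robot, and variables do not carry over. Pictures are saved under pics/ and viewed, at most 10 in all, crops included, and the job is handed in when it is done.

```bash
mkdir -p pics; ls; cat > h.py <<'E'
from rig import robot, vision, job
import numpy as np, cv2
from scipy.spatial.transform import Rotation as R
def cam(n):
    o=robot.get_obs(); c=vision.camera(n)
    if 'cam_to_world' in c: T=np.array(c['cam_to_world'])
    else:
        W=np.eye(4); W[:3,:3]=R.from_quat(o['tool_rot']).as_matrix(); W[:3,3]=o['position']; T=W@np.array(c['hand_eye'])
    return c['frame'],np.array(c['K']),T
def world(pts,K,T,z):
    p=np.atleast_2d(np.array(pts,float)) # row,col
    d=np.c_[p[:,1],p[:,0],np.ones(len(p))]@np.linalg.inv(K).T@T[:3,:3].T
    o=T[:3,3]; return o+d*((z-o[2])/d[:,2])[:,None]
def save(f,n): cv2.imwrite('pics/'+n,f[:,:,::-1])
def rect(mask,K,T,z):
    m=mask.astype(np.uint8); c,_=cv2.findContours(m,cv2.RETR_EXTERNAL,cv2.CHAIN_APPROX_NONE)
    c=max(c,key=cv2.contourArea)[:,0,::-1]
    w=world(c,K,T,z)[:,:2]
    (cx,cy),(a,b),an=cv2.minAreaRect((w*1000).astype(np.float32))
    if a<b: a,b,an=b,a,an+90
    return [round(float(v),1) for v in (cx,cy,a,b,(an+90)%180-90)]
E
python3 - <<'E'
from h import *
for n in ('top','scene'):
    f,K,T=cam(n); save(f,n+'1.png'); print(n,T[:3,3].round(3))
    for l in ('kit_tray','red_marker','brush','black_marker'):
        for r in vision.outline_of(n,l):
            print(l,round(r['conf'],2),np.round(r['point']),rect(np.array(r['mask']),K,T,.01))
o=robot.get_obs();print(o['time'],o['tool_rot'],o['ft_force'])
E
```

```text
pics
top [0.437 0.071 1.255]
kit_tray 0.62 [205. 426.] [485.9, -180.3, 241.6, 190.9, -84.6]
red_marker 0.71 [159. 216.] [584.9, 335.5, 125.9, 15.4, 57.9]
red_marker 0.62 [228. 211.] [416.2, 336.0, 122.0, 13.7, 21.1]
brush 0.96 [208. 309.] [468.0, 108.5, 186.2, 30.2, -10.0]
black_marker 0.76 [159. 264.] [581.8, 217.1, 124.6, 16.6, -18.2]
black_marker 0.17 [207. 308.] [466.5, 112.2, 179.6, 28.6, -12.6]
scene [0.241 0.661 0.807]
kit_tray 0.85 [131. 358.] [486.7, -177.6, 258.8, 193.4, -85.3]
red_marker 0.93 [308. 296.] [416.0, 339.0, 123.6, 12.1, 22.9]
red_marker 0.63 [279. 221.] [584.3, 339.2, 123.4, 15.0, 58.8]
brush 0.95 [209. 317.] [469.9, 116.2, 190.2, 38.8, -14.5]
black_marker 0.51 [232. 248.] [582.3, 221.3, 122.7, 14.1, -19.4]
0.5 [ 9.89450682e-01  1.44870100e-01  4.77997735e-06 -3.91486168e-05] [ 0.29547354 -0.14426134 -0.3460074 ]
```

View pics/top1.png

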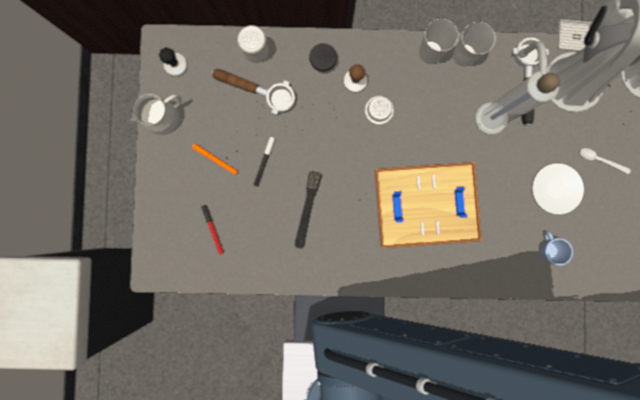

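```bash
python3 - <<'E'
import cv2,numpy as np
f=cv2.imread('pics/scene1.png'); cv2.imwrite('pics/crop1.png',cv2.resize(f[180:360,170:410],None,fx=3,fy=3,interpolation=cv2.INTER_CUBIC))
E
```

```text
(no output)
```

View pics/crop1.png

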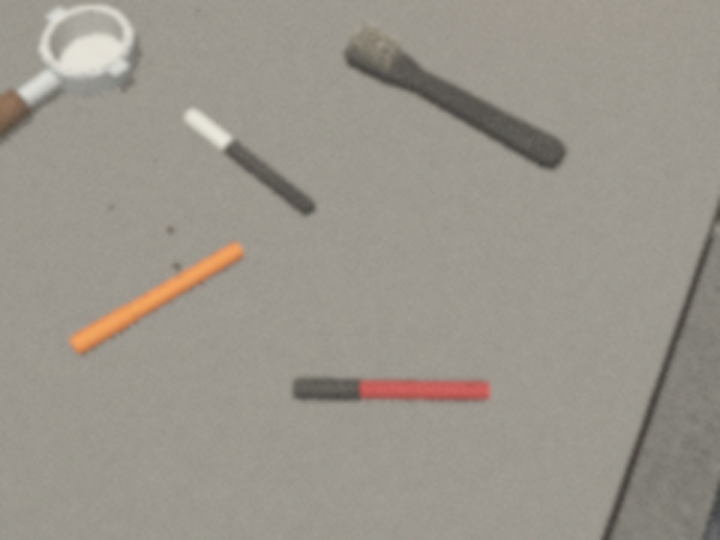

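The candidates shaped like the red marker are the orange pen at top pixel (159,216) and the red pen with a black cap at (228,211). The crop shows the second is red with a black cap, so I choose that one. The brush is at (208,309), the black marker at (159,264), and the tray is centred at (205,426) with a yaw of about 5°.

```bash
cat > go.py <<'E'
import sys
from h import *
# python3 go.py x y z yaw(deg)  (mm) -> fractions and rows
x,y,z,yaw=map(float,sys.argv[1:5]); o=robot.get_obs(); M=R.from_quat(o['tool_rot']).as_matrix()
d=M.T@(np.array([x,y,z])-1000*np.array(o['position'])); cy=np.degrees(np.arctan2(M[1,0],M[0,0]))
t=-((yaw-cy+180)%360-180)
print('now',np.round(1000*np.array(o['position']),1),round(cy,1),'t',o['time'],'frac',np.round(d/300,4),round(t/360,4),'rows',max(np.linalg.norm(d)/41.7,abs(t)/7.16))
E
python3 go.py 350 -330 231 19; python3 go.py 416 337 200 21
```

```text
now [ 179.2 -598.7  230.5] 16.7 t 0.5 frac [ 0.8021 -0.6949 -0.0016] -0.0065 rows 7.634956222605738
now [ 179.2 -598.7  230.5] 16.7 t 0.5 frac [ 1.6503 -2.7618  0.1019] -0.0121 rows 23.157691643100193
```

```bash
python3 -m handwheel '[[0.8,-0.69,0,0],[0.8,-0.69,0,0],[0.8,-0.69,0,0],[0.8,-0.69,0,0],[0.8,-0.69,0,0],[0.8,-0.69,0,0],[0.8,-0.69,0,0],[0.8,-0.69,0,0]]' 60; python3 go.py 480 -70 231 17
```

```text
time: 1.17
position: [0.3508, -0.3277, 0.2307]
tool_rot: [0.989, 0.146, 0.0, -0.001]
ft_force: [-0.2, -0.3, -0.4]
grip_width: 0.0531
grip_force: 0.0
now [ 350.8 -327.7  230.7] 16.8 t 1.1667 frac [ 6.601e-01 -6.983e-01  6.000e-04] -0.0007 rows 6.913121507032153
```

```bash
python3 -m handwheel '[[0.66,-0.7,0,0],[0.66,-0.7,0,0],[0.66,-0.7,0,0],[0.66,-0.7,0,0],[0.66,-0.7,0,0],[0.66,-0.7,0,0],[0.66,-0.7,0,0],[0.66,-0.7,0,0]]'; python3 go.py 440 200 200 20
```

```text
time: 1.83
position: [0.4815, -0.0679, 0.231]
tool_rot: [0.989, 0.148, 0.001, -0.001]
ft_force: [-0.0, -0.2, -0.5]
grip_width: 0.0521
grip_force: 0.0
now [481.5 -67.9 231. ] 17.1 t 1.8333 frac [ 0.1296 -0.8942  0.1049] -0.0082 rows 6.54366309198809
```

```bash
python3 -m handwheel '[[0.13,-0.91,0.1,-0.01],[0.13,-0.91,0.1,-0.01],[0.13,-0.91,0.1,-0.01],[0.13,-0.91,0.1,-0.01],[0.13,-0.91,0.1,-0.01],[0.13,-0.91,0.1,-0.01],[0.13,-0.91,0.1,-0.01],[0.13,-0.91,0.1,-0.01]]'; python3 go.py 416 337 160 21.5
```

```text
time: 2.5
position: [0.4369, 0.2029, 0.2002]
tool_rot: [0.984, 0.179, -0.0, -0.001]
ft_force: [-0.4, -0.1, 0.1]
grip_width: 0.0522
grip_force: 0.0
now [436.9 202.9 200.2] 20.6 t 2.5 frac [ 0.0919 -0.4427  0.1348] -0.0026 rows 3.3944589504065847
```

```bash
python3 -m handwheel '[[0.09,-0.44,0.13,0],[0.09,-0.44,0.13,0],[0.09,-0.44,0.13,0],[0.09,-0.44,0.13,0],[0.09,-0.44,0.13,0],[0.09,-0.44,0.13,0]]' 50; cat > look.py <<'E'
import sys
from h import *
n,l,z,p=sys.argv[1:5]
f,K,T=cam(n); save(f,p)
for r in vision.outline_of(n,l): print(round(r['conf'],2),np.round(r['point']),rect(np.array(r['mask']),K,T,float(z)))
E
python3 look.py wrist red_marker 0.007 w1.png;python3 go.py 416 337 10 21.5
```

```text
time: 3.0
position: [0.4181, 0.3319, 0.1613]
tool_rot: [0.984, 0.177, -0.0, 0.0]
ft_force: [-0.5, 0.4, -0.2]
grip_width: 0.0437
grip_force: 0.0
0.71 [182. 317.] [417.0, 337.1, 122.6, 13.7, 22.4]
0.63 [ 43. 380.] [580.9, 328.9, 106.0, 15.6, 57.7]
now [418.6 330.9 161.8] 20.2 t 3.1 frac [-0.001  -0.0223  0.5061] -0.0036 rows 3.644733460763078
```

View pics/w1.png

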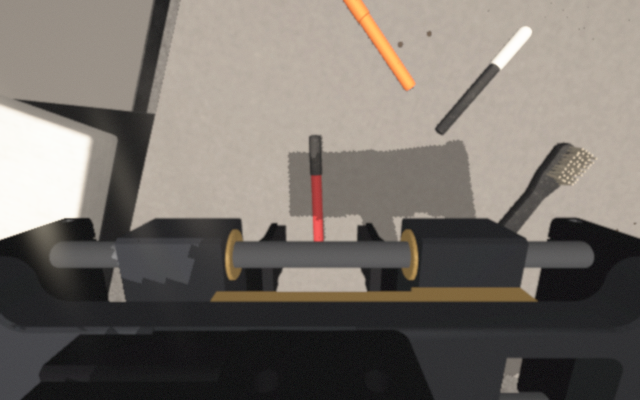

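The wrist view shows the red marker with its black cap at (182,317), between the fingers. This agrees with the top view, so I go down.

```bash
python3 -m handwheel '[[-0.001,-0.022,0.1,-0.006],[-0.001,-0.022,0.23,-0.006],[-0.001,-0.022,0.36,-0.006],[-0.001,-0.022,0.44,-0.006],[-0.001,-0.022,0.48,-0.006],[-0.001,-0.022,0.506,-0.006],[-0.001,-0.022,0.506,-0.006],[-0.001,-0.022,0.506,-0.006]]'; python3 go.py 416 337 10 22
```

```text
time: 3.77
position: [0.4168, 0.3381, 0.0107]
tool_rot: [0.981, 0.194, 0.001, -0.0]
ft_force: [-0.9, -0.3, 0.2]
grip_width: 0.0436
grip_force: 0.0
now [416.8 338.1  10.7] 22.4 t 3.7667 frac [-0.0038  0.0025  0.0025] 0.001 rows 0.04950716238518243
```

```bash
python3 -m handwheel '[[0,0,0,0],[0,0,0,0],[0,0,0,0],[0,0,0,0],[0,0,0,0],[0,0,0,0],[0,0,-0.1,0],[0,0,-0.3,0],[0,0,-0.4,0],[0,0,-0.4,0],[0,0,-0.4,0]]' 0 20; python3 go.py 440 60 130 12
```

```text
time: 4.68
position: [0.4175, 0.3395, 0.133]
tool_rot: [0.981, 0.195, 0.004, -0.001]
ft_force: [0.2, -0.0, -0.4]
grip_width: 0.0134
grip_force: 20.0
now [417.5 339.5 133. ] 22.4 t 4.6833 frac [-0.2862  0.8899  0.0071] 0.029 rows 6.7254185616987705
```

```bash
python3 -m handwheel '[[-0.29,0.89,0,0.03],[-0.29,0.89,0,0.03],[-0.29,0.89,0,0.03],[-0.29,0.89,0,0.03],[-0.29,0.89,0,0.03],[-0.29,0.89,0,0.03],[-0.29,0.89,0,0.03],[-0.29,0.89,0,0.03]]'; python3 go.py 486 -180 150 5
```

```text
time: 5.35
position: [0.437, 0.0537, 0.1284]
tool_rot: [0.995, 0.098, -0.001, 0.0]
ft_force: [0.6, 0.8, 0.1]
grip_width: 0.0136
grip_force: 20.0
now [437.   53.7 128.4] 11.2 t 5.35 frac [ 0.008   0.7959 -0.0717] 0.0174 rows 5.7493835522858365
```

```bash
python3 -m handwheel '[[-0.01,0.81,-0.07,0.018],[-0.01,0.81,-0.07,0.018],[-0.01,0.81,-0.07,0.018],[-0.01,0.81,-0.07,0.018],[-0.01,0.81,-0.07,0.018],[-0.01,0.81,-0.07,0.018],[-0.01,0.81,-0.07,0.018],[-0.01,0.81,-0.07,0.018]]'; python3 go.py 486 -180 150 5; python3 look.py wrist kit_tray 0.016 w2.png; python3 look.py top kit_tray 0.016 t2.png; python3 look.py scene kit_tray 0.016 s2.png
```

```text
time: 6.02
position: [0.4827, -0.1814, 0.1494]
tool_rot: [0.999, 0.043, -0.001, -0.001]
ft_force: [-0.8, 1.0, -0.5]
grip_width: 0.0133
grip_force: 20.0
now [ 482.7 -181.4  149.4] 5.0 t 6.0167 frac [ 0.0114 -0.0036 -0.0021] -0.0001 rows 0.08768766274354833
0.78 [157. 310.] [507.9, -177.3, 241.5, 146.2, -84.7]
0.58 [199. 396.] [483.2, -156.5, 195.8, 190.1, -84.9]
0.84 [131. 356.] [484.4, -170.2, 253.8, 191.5, -84.8]
```

View pics/w2.png

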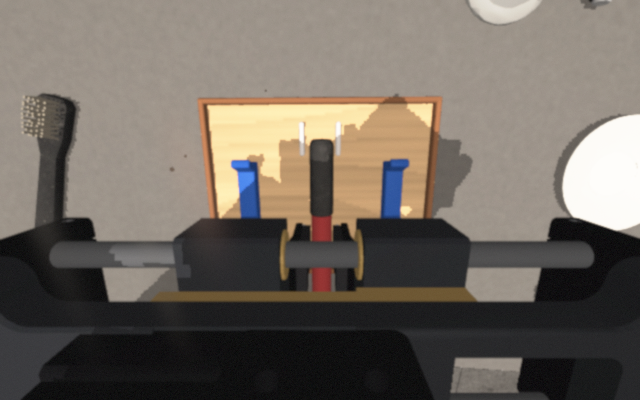

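The wrist view shows the tray's far rim at row 98, the ribs at (140,303) and (140,338), and the held marker's cap tip at (140,321), in line with the channel.

```bash
python3 - <<'E'
from h import *
f,K,T=cam('wrist'); o=robot.get_obs(); M=R.from_quat(o['tool_rot']).as_matrix(); p=np.array(o['position'])
for z in (.146,.150): print(1000*(world([[140,321]],K,T,z)[0]-p)@M)
# ribs centre at tray z 15, far ends
print(world([[122,302],[122,338],[155,302],[155,339]],K,T,.015)*1000)
for r in vision.outline_of('wrist','red_marker'): print(r['conf'],rect(np.array(r['mask']),K,T,.147))
E
python3 go.py 486 -179.5 16.5 5.3
```

```text
[60.92756014 -1.04645955  4.42937102]
[61.04965495 -1.04166652  0.42924504]
[[ 554.71944824 -151.56779799   15.        ]
 [ 558.04379327 -187.50515565   15.        ]
 [ 522.03290401 -154.04768532   15.        ]
 [ 525.55219226 -192.02521277   15.        ]]
0.64 [513.8, -175.0, 59.9, 13.6, 5.3]
now [ 482.6 -179.   150.6] 5.2 t 6.4167 frac [0.0113 0.0029 0.4471] -0.0002 rows 3.217809561088182
```

```bash
python3 - <<'E'
from h import *
f,K,T=cam('wrist')
g=f.astype(int); m=((g.min(2)>150)&(g.max(2)-g.min(2)<40)).astype(np.uint8); m[:100]=0;m[215:]=0;m[:,:270]=0;m[:,380:]=0
n,l,s,c=cv2.connectedComponentsWithStats(m)
for i in range(1,n):
    if s[i,4]>15: print(s[i],world([c[i][::-1]],K,T,.015)[0]*1000)
# blue cradles, top 43 
b=((g[:,:,2]-g[:,:,0]>60)).astype(np.uint8); n,l,s,c=cv2.connectedComponentsWithStats(b)
for i in range(1,n):
    if s[i,4]>60:
        print('blue',s[i])
        x,y,w,h=s[i,:4]; print(world([[y+2,x],[y+2,x+w-1]],K,T,.043)*1000)
f,K,T=cam('top');g=f.astype(int)
b=((g[:,:,2]-g[:,:,0]>60)).astype(np.uint8); n,l,s,c=cv2.connectedComponentsWithStats(b)
for i in range(1,n):
    if s[i,4]>60: print('topblue',s[i],world([c[i][::-1]],K,T,.03)[0]*1000)
import os
f=cv2.imread('pics/top1.png')[:,:,::-1].astype(int)
b=((f[:,:,2]-f[:,:,0]>60)).astype(np.uint8); n,l,s,c=cv2.connectedComponentsWithStats(b)
for i in range(1,n):
    if s[i,4]>60: print('top1blue',s[i],world([c[i][::-1]],K,T,.03)[0]*1000)
m=((f.min(2)>170)).astype(np.uint8); m[:160]=0;m[250:]=0;m[:,:380]=0;m[:,478:]=0
n,l,s,c=cv2.connectedComponentsWithStats(m)
for i in range(1,n):
    if s[i,4]>5: print('toprib',s[i],world([c[i][::-1]],K,T,.015)[0]*1000)
E
```

```text
[301 122   6  34 168] [ 540.30005145 -155.27456943   15.        ]
[338 122   5  34 156] [ 543.22509951 -191.97104825   15.        ]
blue [ 235  160   26   58 1053]
[[ 512.74069867  -94.31702688   43.        ]
 [ 514.89660345 -117.68486438   43.        ]]
blue [ 384  161   26   57 1041]
[[ 524.65876125 -233.68208245   43.        ]
 [ 526.81495465 -257.05240611   43.        ]]
topblue [393 192  10  30 202] [ 478.94486141 -103.61070759   30.        ]
top1blue [456 187  11  30 214] [ 492.63486123 -251.765965     30.        ]
top1blue [393 192  10  30 210] [ 478.14516551 -103.98679221   30.        ]
toprib [432 175   4  13  38] [ 541.77381275 -192.40426084   15.        ]
toprib [417 176   4  13  37] [ 539.02297888 -155.75702173   15.        ]
toprib [436 220   4  14  39] [ 432.3641234  -202.51864318   15.        ]
toprib [421 222   3  13  36] [ 429.15828971 -165.6417638    15.        ]
```

```bash
python3 go.py 487.5 -179 17 5.2
```

```text
now [ 482.8 -179.6  150.8] 5.2 t 6.5167 frac [ 1.570e-02 -4.000e-04  4.461e-01] 0.0 rows 3.2109913490613082
```

```bash
python3 -m handwheel '[[0.016,-0.001,0.1,0],[0.016,-0.001,0.2,0],[0.016,-0.001,0.3,0],[0.016,-0.001,0.37,0],[0.016,-0.001,0.41,0],[0.016,-0.001,0.43,0],[0.016,-0.001,0.44,0],[0.016,-0.001,0.444,0],[0.016,-0.001,0.444,0],[0.016,-0.001,0.444,0]]'; python3 go.py 487.5 -179 17 5.2
```

```text
time: 7.35
position: [0.4882, -0.1799, 0.0184]
tool_rot: [0.999, 0.045, 0.001, 0.001]
ft_force: [0.3, -0.7, 0.8]
grip_width: 0.0134
grip_force: 20.0
now [ 488.2 -179.9   18.4] 5.1 t 7.35 frac [-0.0021 -0.0032  0.0048] -0.0002 rows 0.044036144952729846
```

```bash
python3 -m handwheel '[[-0.002,-0.002,0.004,0],[-0.002,-0.002,0.005,0],[-0.002,-0.002,0.005,0]]'; python3 -m handwheel '[[0,0,0,0],[0,0,0,0],[0,0,0,0],[0,0,0,0],[0,0,-0.1,0],[0,0,-0.2,0],[0,0,-0.3,0],[0,0,-0.4,0],[0,0,-0.5,0],[0,0,-0.5,0],[0,0,-0.5,0]]' 40; python3 go.py 468 110 150 -10
```

```text
time: 7.6
position: [0.4871, -0.1791, 0.0165]
tool_rot: [0.999, 0.045, 0.0, 0.0]
ft_force: [-0.1, -0.1, 0.4]
grip_width: 0.013
grip_force: 20.0
time: 8.52
position: [0.4879, -0.1796, 0.1678]
tool_rot: [0.999, 0.045, 0.002, 0.001]
ft_force: [-0.1, 0.6, -0.6]
grip_width: 0.0348
grip_force: 0.0
now [ 487.9 -179.6  167.8] 5.1 t 8.5167 frac [ 0.0203 -0.9675  0.0568] 0.0421 rows 6.974199313591275
```

```bash
python3 -m handwheel '[[0.02,-0.97,0.05,0.042],[0.02,-0.97,0.05,0.042],[0.02,-0.97,0.05,0.042],[0.02,-0.97,0.05,0.042],[0.02,-0.97,0.05,0.042],[0.02,-0.97,0.05,0.042],[0.02,-0.97,0.05,0.042],[0.02,-0.97,0.05,0.042],[0.02,-0.97,0.05,0.042]]' 60; python3 look.py wrist brush 0.007 w3.png; python3 look.py top red_marker 0.013 t3.png;python3 look.py scene red_marker 0.013 s3.png;python3 look.py top brush 0.01 t3.png;python3 go.py 473 108 10 -10.5
python3 - <<'E'
import cv2
a=cv2.imread('pics/w3.png'); b=cv2.imread('pics/t3.png')[150:260,360:500]
b=cv2.resize(b,(382,300),interpolation=cv2.INTER_CUBIC); a=cv2.resize(a,(400,250)); import numpy as np
o=np.zeros((300,790,3),np.uint8); o[:250,:400]=a; o[:,405:787]=b; cv2.imwrite('pics/c3.png',o)
E
```

```text
time: 9.27
position: [0.4648, 0.1137, 0.1495]
tool_rot: [0.996, -0.084, -0.002, 0.0]
ft_force: [-0.3, -0.8, 0.3]
grip_width: 0.052
grip_force: 0.0
0.6 [158. 325.] [483.8, 105.7, 153.3, 30.7, -10.1]
0.62 [158. 215.] [585.2, 333.7, 127.0, 16.6, 58.9]
0.55 [203. 426.] [485.5, -180.0, 122.8, 16.6, 5.0]
0.98 [281. 219.] [583.9, 341.1, 122.7, 16.6, 59.2]
0.5 [129. 371.] [451.0, -181.0, 44.5, 13.3, 6.5]
0.68 [237. 304.] [402.8, 123.5, 47.6, 24.3, -5.9]
0.31 [202. 429.] [486.8, -180.4, 120.7, 14.0, 5.2]
now [467.2 110.  151.1] -10.1 t 9.6667 frac [0.0203 0.0033 0.4702] 0.0011 rows 3.3857485026566616
```

View pics/c3.png

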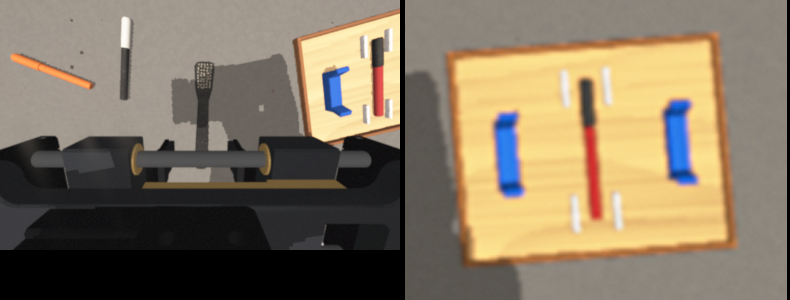

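The wrist picture (left) shows the brush between the fingers, with its head at about (75,205). The top crop (right) shows the red marker centred between the ribs, and the measurement gives 485.5, -180 at 5.0°. I grasp the brush next.

```bash
python3 -m handwheel '[[0.018,0.004,0.1,0],[0.018,0.004,0.22,0],[0.018,0.004,0.33,0],[0.018,0.004,0.4,0],[0.018,0.004,0.44,0],[0.018,0.004,0.465,0],[0.018,0.004,0.47,0],[0.018,0.004,0.47,0],[0.018,0.004,0.47,0]]'; python3 -m handwheel '[[0,0,0,0],[0,0,0,0],[0,0,0,0],[0,0,0,0],[0,0,0,0],[0,0,0,0]]' 0 25; python3 go.py 473 108 150 -10
```

```text
time: 10.42
position: [0.4727, 0.109, 0.0108]
tool_rot: [0.996, -0.087, 0.001, -0.0]
ft_force: [-0.8, 0.2, -0.2]
grip_width: 0.0524
grip_force: 0.0
time: 10.92
position: [0.4722, 0.1093, 0.0104]
tool_rot: [0.996, -0.087, 0.0, -0.0]
ft_force: [-0.1, -0.6, 3.6]
grip_width: 0.0278
grip_force: 24.9
now [472.2 109.3  10.4] -10.0 t 10.9167 frac [ 0.0038  0.0038 -0.4652] 0.0 rows 3.3472070008689667
```

```bash
python3 -m handwheel '[[0,0,-0.05,0],[0,0,-0.18,0],[0,0,-0.3,0],[0,0,-0.42,0],[0,0,-0.5,0],[0,0,-0.5,0],[0,0,-0.5,0]]'; python3 go.py 485.5 -174 155 95.2
```

```text
time: 11.5
position: [0.4726, 0.1093, 0.1612]
tool_rot: [0.996, -0.087, 0.002, -0.0]
ft_force: [-0.1, 0.4, -1.5]
grip_width: 0.0274
grip_force: 24.9
now [472.6 109.3 161.2] -10.0 t 11.5 frac [0.2057 0.9226 0.021 ] -0.2921 rows 14.687740112983294
```

```bash
python3 -m handwheel '[[0.02,0.07,0,-0.02],[0.03,0.14,0,-0.04],[0.04,0.2,0,-0.06],[0.06,0.26,0,-0.08],[0.07,0.32,0,-0.1],[0.08,0.38,0,-0.12],[0.1,0.44,0,-0.14],[0.11,0.5,0,-0.16],[0.13,0.57,0,-0.18],[0.14,0.63,0,-0.2],[0.15,0.7,0,-0.22],[0.17,0.76,0,-0.24],[0.18,0.82,0,-0.255],[0.19,0.87,0.01,-0.27],[0.2,0.9,0.02,-0.28],[0.206,0.92,0.02,-0.292],[0.206,0.923,0.02,-0.292],[0.206,0.923,0.02,-0.292]]'; python3 go.py 485.5 -174 155 95.2; python3 look.py wrist brush 0.152 w4.png;python3 look.py scene brush 0.152 s4.png;python3 look.py top brush 0.152 t4.png
python3 - <<'E'
import cv2,numpy as np
a=cv2.resize(cv2.imread('pics/w4.png'),(400,250)); b=cv2.resize(cv2.imread('pics/s4.png'),(400,250))
cv2.imwrite('pics/c4.png',np.hstack([a,b]))
E
```

```text
time: 13.0
position: [0.4837, -0.1738, 0.1522]
tool_rot: [0.676, 0.737, -0.0, -0.002]
ft_force: [-0.1, 1.1, -0.9]
grip_width: 0.0281
grip_force: 24.9
now [ 483.7 -173.8  152.2] 95.0 t 13.0 frac [-0.001   0.006  -0.0093] -0.0006 rows 0.07974074784433621
0.58 [156. 323.] [482.4, -127.7, 86.2, 31.9, -84.9]
0.67 [ 95. 356.] [487.5, -157.7, 164.8, 31.8, -82.4]
```

View pics/c4.png

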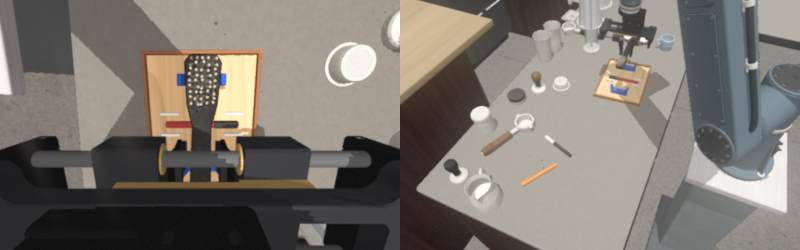

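The wrist view shows the brush held bristles up along the tray's y axis, with its head over the far cradle. The red marker is visible in the channel. I check the lateral offset with one more measurement.

```bash
python3 - <<'E'
from h import *
for k in range(3):
    f,K,T=cam('wrist'); o=robot.get_obs(); M=R.from_quat(o['tool_rot']).as_matrix(); p=np.array(o['position'])
    r=vision.outline_of('wrist','brush')
    if r:
        m=np.array(r[0]['mask'])
        for row in (95,120,150,180,205):
            c=np.flatnonzero(m[row]); 
            if len(c): print(row,c[0],c[-1],((world([[row,c[0]],[row,c[-1]]],K,T,.15)-p)@M*1000)[:,:2].round(1).tolist())
    print(p.round(4),'tcp px?')
    r=vision.outline_of('wrist','kit_tray')
    if r: print('tray',r[0]['conf'],rect(np.array(r[0]['mask']),K,T,.016))
g=f.astype(int); b=((g[:,:,2]-g[:,:,0]>60)).astype(np.uint8); n,l,s,c=cv2.connectedComponentsWithStats(b)
for i in range(1,n):
    if s[i,4]>60: print('blue',s[i])
x0=min(s[i,0] for i in range(1,n) if s[i,4]>60 and s[i,1]<200); x1=max(s[i,0]+s[i,2]-1 for i in range(1,n) if s[i,4]>60 and s[i,1]<200)
print(world([[128,x0],[128,x1]],K,T,.043)*1000)
E
```

```text
95 297 351 [[84.8, -12.3], [84.8, 16.7]]
120 296 353 [[71.9, -13.1], [71.9, 18.2]]
150 297 350 [[55.6, -12.9], [55.6, 16.9]]
180 301 344 [[38.6, -10.9], [38.6, 13.9]]
205 307 337 [[23.6, -7.7], [23.6, 10.1]]
[ 0.4848 -0.1737  0.1541] tcp px?
tray 0.96 [483.0, -143.4, 191.5, 168.3, 5.2]
95 297 351 [[84.8, -12.3], [84.8, 16.8]]
120 296 353 [[71.8, -13.1], [71.8, 18.2]]
150 298 349 [[55.6, -12.3], [55.6, 16.4]]
180 302 344 [[38.5, -10.3], [38.5, 14.0]]
205 307 338 [[23.5, -7.6], [23.5, 10.7]]
[ 0.4849 -0.174   0.1542] tcp px?
tray 0.76 [483.0, -143.3, 189.7, 167.3, 5.2]
95 226 416 [[84.7, -50.5], [84.8, 51.8]]
120 228 414 [[71.8, -50.4], [71.8, 51.8]]
150 230 412 [[55.5, -50.6], [55.6, 52.0]]
180 233 410 [[38.4, -50.2], [38.4, 52.2]]
205 234 408 [[23.4, -50.7], [23.5, 52.1]]
[ 0.4849 -0.1741  0.1542] tcp px?
tray 0.92 [482.5, -143.0, 190.7, 168.2, 5.2]
blue [352 117   8  19 139]
blue [282 118  14  18 226]
[[ 443.551078   -108.99735727   43.        ]
 [ 514.42093037 -102.58089855   43.        ]]
```

```bash
python3 go.py 485.2 -174 35.5 96.2
```

```text
now [ 484.9 -174.2  154.1] 95.1 t 13.75 frac [0.0006 0.0012 0.3954] -0.0029 rows 2.8444107894653494
```

```bash
python3 -m handwheel '[[0,0.001,0.08,-0.003],[0,0.001,0.16,-0.003],[0,0.001,0.24,-0.003],[0,0.001,0.3,-0.003],[0,0.001,0.34,-0.003],[0,0.001,0.37,-0.003],[0,0.001,0.385,-0.003],[0,0.001,0.393,-0.003],[0,0.001,0.395,-0.003],[0,0.001,0.395,-0.003]]'; python3 go.py 485.2 -174 34.5 96.2
```

```text
time: 14.58
position: [0.4855, -0.1744, 0.036]
tool_rot: [0.668, 0.744, 0.0, 0.001]
ft_force: [-0.0, -0.1, -0.1]
grip_width: 0.0275
grip_force: 24.9
now [ 485.5 -174.4   36. ] 96.2 t 14.5833 frac [ 0.0014 -0.0009  0.005 ] 0.0001 rows 0.037935236568159184
```

```bash
python3 -m handwheel '[[0.001,-0.001,0.003,0],[0.001,-0.001,0.005,0],[0.001,-0.001,0.005,0],[0.001,-0.001,0.005,0]]'; python3 -m handwheel '[[0,0,0,0],[0,0,0,0],[0,0,0,0],[0,0,0,0],[0,0,0,0],[0,0,-0.05,0],[0,0,-0.12,0],[0,0,-0.22,0],[0,0,-0.35,0],[0,0,-0.45,0],[0,0,-0.55,0],[0,0,-0.55,0]]' 55; python3 go.py 480 60 200 96
```

```text
time: 14.92
position: [0.485, -0.174, 0.0345]
tool_rot: [0.668, 0.744, 0.0, 0.0]
ft_force: [0.2, 0.2, 0.5]
grip_width: 0.0279
grip_force: 24.9
time: 15.92
position: [0.488, -0.1757, 0.2047]
tool_rot: [0.668, 0.745, 0.001, 0.006]
ft_force: [1.1, -0.9, 0.4]
grip_width: 0.0478
grip_force: 0.0
now [ 488.  -175.7  204.7] 96.2 t 15.9167 frac [0.784  0.0587 0.0105] 0.0006 rows 5.6568914063754825
```

```bash
python3 -m handwheel '[[0.8,0,0,0],[0.8,0,0,0],[0.8,0,0,0],[0.8,0,0,0],[0.8,0,0,0],[0.8,0,0,0],[0.8,0,0,0],[0.8,0,0,0]]'; python3 look.py top brush 0.033 t5.png; python3 look.py top red_marker 0.013 t5.png; python3 look.py top kit_tray 0.016 t5.png; python3 look.py scene brush 0.033 s5.png
python3 - <<'E'
import cv2,numpy as np
a=cv2.imread('pics/t5.png')[150:260,360:500]; b=cv2.imread('pics/s5.png')[80:190,290:430]
cv2.imwrite('pics/c5.png',np.hstack([cv2.resize(x,(395,310),interpolation=cv2.INTER_CUBIC) for x in (a,b)]))
E
```

```text
time: 16.58
position: [0.4579, 0.0663, 0.1986]
tool_rot: [0.666, 0.746, -0.0, -0.0]
ft_force: [0.2, -0.0, -0.4]
grip_width: 0.0476
grip_force: 0.0
0.88 [204. 430.] [484.2, -179.5, 187.0, 29.5, -86.4]
0.7 [209. 421.] [484.7, -175.2, 239.4, 189.3, -85.2]
0.88 [209. 420.] [484.9, -180.5, 243.7, 191.1, -84.7]
```

View pics/c5.png

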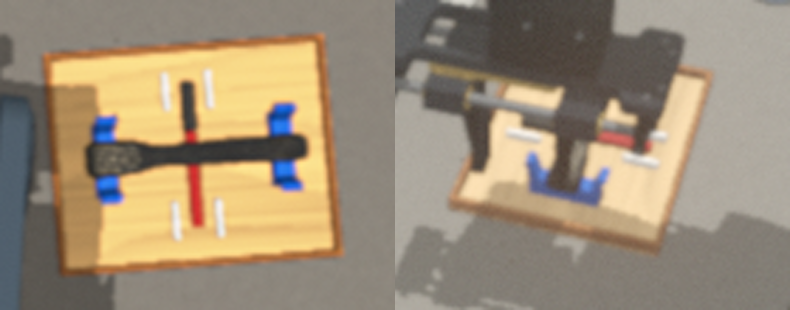

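The top crop shows the brush seated across both cradles over the red marker. It is about 1.5 mm and 1.5° from centred, and the marker is still in its channel.

```bash
python3 -c "
from rig import job
print(job.hand_in())"
```

```text
the job is handed in; nothing more can be done
None
```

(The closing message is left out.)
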